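Open up the coffee cupboard: hook, overlapping leaf, covered leaf

TASK

Open up the little two-door coffee cupboard for the break: swing its brass hook off the pin, open the leaf with the overlapping metal strip, then open the leaf that it covered, so that both stand wide open, about square to the cupboard's front or further. Leave the tumbler, the box of sticks, the plate and the remote control where they are.

Things in the scene. Friction and masses are not known exactly. Their poses are not given: they have to be found in the camera images.
- cupboard: white table-top cupboard fixed to the table, 180 mm deep (its x), 250 mm wide (its y), 200 mm tall, flat roof; origin at the centre of its underside, z up. Its open front looks along its own -x, closed by two upright wooden leaves (each 124 mm wide, 15 mm thick, top edge level with the roof) in front of the box. The main leaf hangs on the +y side, the covered leaf on the -y side; they meet at y = 0.
- hook (a joint): flat brass hook lying on the roof, turning level about a pivot; 0 = fastened (as found, or nearly), grows to 1.3 rad as its outer end is pushed sideways to the cupboard's -y. About 0.2 rad clears the pin; it stays where it is left (about 1.5 N at the knob to turn it). While fastened, its finger lies across the outer side of a steel pin (8 mm thick, 18 mm tall) on the main leaf's top edge, 75 mm from that leaf's hinge, and the main leaf cannot open.
- hook_knob (a point): centre of the top of the red upright knob on the hook's arm, 14 mm thick, 30 mm tall, its top 41 mm above the roof (the brass arm below it reaches to 15 mm above the roof); it travels on a circle of 42 mm radius about the hook's pivot
- hook_pivot (a point): pivot of the hook (axis upright), 6 mm above the roof
- leaf_main (a joint): hinge of the main leaf; 0 = shut, grows to 1.75 rad as it swings outward (1.57 = square to the front). An aluminium strip along its free edge lies 13 mm over the front of the covered leaf and keeps that one shut. It stays where it is left (about 1.5 N at the handle to move it).
- main_handle (a point): middle of the main leaf's handle, a level black bar 60 mm long and 10 x 10 mm thick along the leaf's face, on two end stays; its centre line is 12 mm below the leaf's top edge, 45 mm out from the leaf's face (40 mm free gap behind it, open above and below; 44 mm free between the stays) and 82 mm from the hinge measured along the leaf
- main_hinge (a point): hinge axis (upright) of the main leaf at the height of its top edge, in the middle of the leaf's 15 mm thickness
- leaf_under (a joint): hinge of the covered leaf; 0 = shut, grows to 1.75 rad as it swings outward. Its free edge lies behind the main leaf's strip, so the main leaf must be opened first (by about 0.6 rad or more). It stays where it is left (about 1.5 N at the handle to move it).
- under_handle (a point): middle of the covered leaf's handle, the same bar as on the main leaf (12 mm below the top edge, 45 mm out from the face, 82 mm from its hinge)
- under_hinge (a point): hinge axis (upright) of the covered leaf at the height of its top edge, in the middle of its thickness
- tumbler_mid (a point): middle of a white tumbler, 72 mm across, 85 mm tall, standing at the rear of the cupboard's roof on the covered leaf's side; leave it
- stick_box_mid (a point): middle of the blue open box of coffee sticks, 70 x 110 mm, 90 mm tall with its sticks, on the table in front of the cupboard (the point is 30 mm up); leave it
- plate_mid (a point): middle of a blue plate, 140 mm across, 18 mm tall, on the table in front of the cupboard; leave it
- remote_mid (a point): middle of a white remote control, 140 x 45 x 20 mm, on the table beside the cupboard; leave it

How it is judged:
On the way, in this order (a step that is already met when the one before it is completed fails the run):
1. the hook is swung off the pin while both leaves are still shut (value of joint hook above 0.15 rad and value of joint each of leaf_main, leaf_under below 0.1 rad), for 0.1 s.
2. the main leaf is opened while the covered leaf is still shut (value of joint leaf_main above 0.6 rad and value of joint leaf_under below 0.1 rad), for 0.1 s.
3. the covered leaf is opened too (value of joint leaf_under above 0.6 rad), for 0.1 s.
At the end, for the whole second after the job is handed in: both leaves stand open by more than 1.25 rad (72 degrees) and at rest, and the tumbler, stick box, plate and remote control are within 30 mm of where they stood (value of joint each of leaf_main, leaf_under above 1.25 rad and velocity of joint leaf_main between -0.05 and 0.05 rad/s and velocity of joint leaf_under between -0.05 and 0.05 rad/s and distance of each of tumbler_mid, stick_box_mid, plate_mid, remote_mid from where it was at the start of the episode below 0.03 m); the robot touches nothing.
It fails at once if the tumbler is shifted by more than 30 mm or tipped (distance of tumbler_mid from where it was at the start of the episode above 0.03 m or angle between tumbler_mid's own z axis and vertical above 0.5 rad).
It fails at once if the stick coffee box is shifted by more than 30 mm or tipped (distance of stick_box_mid from where it was at the start of the episode above 0.03 m or angle between stick_box_mid's own z axis and vertical above 0.5 rad).
It fails at once if the plate is shifted by more than 30 mm or tipped (distance of plate_mid from where it was at the start of the episode above 0.03 m or angle between plate_mid's own z axis and vertical above 0.5 rad).
It fails at once if the remote control is shifted by more than 30 mm or tipped (distance of remote_mid from where it was at the start of the episode above 0.03 m or angle between remote_mid's own z axis and vertical above 0.5 rad).
It also fails if it takes over 67 s, if anything falls off the work surface, if the arm or the gripper's body presses on something with over 40 N, if the wrist force passes 120 N, or if a joint passes its speed limit or range.

ROBOT

A 6-joint arm with a two-finger parallel gripper is mounted at the origin on the work surface. World frame = base frame: x ahead of the robot, y to its left, z up, the work surface at z = 0. Lengths are in m, angles in rad, forces in N, time in s.
With the tool pointing down it reaches from about 0.35 to 0.725 m from the base axis. Payload 6 kg.
Tool frame: the origin (TCP) lies at the centre of the arm's flange, where the gripper is bolted on; the fingertips stand 173 mm ahead of it and the grasp point (between the pads) lies 155 mm ahead of it; z points along the fingers, y is the direction in which the jaws open and shut (so a half turn about z gives the same grasp; the last joint's range is limited). The gripper opens to 85 mm and grips with 20 to 120 N. Pads are 22 mm wide; open, the fingers measure 114 mm over their backs; the gripper's body (76 mm by 85 mm) begins 54 mm behind the grasp point. The pads swing forward as they close: fully open they stand 13 mm farther back than shut.
Start: joints at [-0.793, 0.04, 0.085, 0, -1.615, -0.334], TCP at [0.258, -0.542, 0.405] pointing down, gripper open.
Joint ranges: [-2.56, 2.56], [-1.29, 2.01], [-1.08, 1.49], [-3.29, 1.98], [-2.81, -0.18], [-2.99, 2.99]. Speed limits (rad/s): [2.57, 2.57, 3.01, 3.14, 3.14, 3.14].

INTERFACE

Orientations are given as a rotation vector (axis times angle).
In Python, from rig import arm, optics, ticket gives the robot as it stands.
- The arm moves only by the tool send_rows, never from a script. Its argument "moves" is a list of rows, each a list of 7 numbers: the shift along the world's x, y, z in mm, then the turn, a rotation vector about the world's x, y, z in degrees, then the gripper's target within -1 to 1 (shut at 1, half-way at 0, fully open at -1). A call has 1 to 12 rows; each row shifts and turns the commanded pose from where the row before left it; what a row does not reach is not made up. A row lasts 1/10 s, in which the tool goes at most 50 mm and 8.59 degrees, less where a joint would pass 70% of its speed; a pose out of reach is approached as far as the arm can. A call is refused whole if a number of a shift passes 50 or a number of a turn 8.59, either way. A call with a gripper value outside its range is refused whole. The fingers move at their own pace and stop on an object; "newtons" is the grip in N (left out, the last holds). Time passes only in rows, so rows that do not move let the fingers close. It gives the time, the measured TCP pose, the force and the opening at its end, in the units of the state.
- arm.sense(): the state, without advancing time (a new reading comes with each control period).
- optics.snapshot(name): name is "scene" or "top"; returns the picture (420x560x3 uint8, blue, green, red); there is no depth.
- optics.camera_model(name): a dict with "camera_matrix" (3x3 intrinsics, pixels), "world_from_camera" (4x4, takes a point from camera to world coordinates). Camera axes: x right, y up, looking along -z (the intrinsics and any distortion apply to the point x, -y, -z); pixel columns grow to the right and rows downward; lengths in m; the calibration is good to about 2 mm. A picture is of the moment at which its call begins. camera_model takes no time and is no camera call.
- ticket.close_job(): hands the job in, once; it reports no verdict.
The state is a dict: "t": time; "joint_positions": joint angles; "dq": joint speeds; "joint_efforts": joint torques, N m; "tcp_pos": TCP position; "tcp_rot": TCP orientation; "ft_force": force on the tool from outside, world axes, zero at the start; "ft_torque": the same for the moment, N m; "finger_gap": finger opening in m.
Only numpy, scipy, OpenCV 4.12 (cv2) and the standard library are available. Lean on these libraries where they do the work, as an engineer would, in place of code of your own. Each camera call takes 0.05 s, during which the arm holds its last target. There are 200 camera calls.

## Working session

There is one attempt and no reset: what is moved stays moved. The work goes in short steps, Python scripts to look and compute and a tool call to move; the robot and the scene stay as the last step left them, time stands still between calls to the robot, and variables do not carry over. Pictures are saved under pics/ and viewed, about 8 in all and at most 12, crops included, and the job is handed in when it is done.

Besides the shell and the picture viewer there is one more tool, called after ">>>" as a command line: name --pt "numbers of a row" for each row, then --argument value for the rest. send_rows: Moves the arm, as the interface text tells. Its arguments: {"type":"object","properties":{"moves":{"type":"array"},"newtons":{"type":"number"}},"required":["moves"]}

```bash
mkdir -p pics
python3 - <<'E'
from rig import arm, optics, ticket
import cv2
for n in("scene","top"):
    cv2.imwrite(f"pics/{n}0.png",optics.snapshot(n)); m=optics.camera_model(n); print(n,m)
print(arm.sense())
E
```

```text
scene {'camera_matrix': array([[526.77046278,   0.        , 282.35225569],
       [  0.        , 526.77046278, 208.49200355],
       [  0.        ,   0.        ,   1.        ]]), 'world_from_camera': array([[ 4.58620458e-02, -8.43453855e-01,  5.35240383e-01,
         1.17527623e+00],
       [ 9.98947298e-01,  3.92512560e-02, -2.37410030e-02,
        -2.37063121e-02],
       [-9.84416747e-04,  5.35765745e-01,  8.44366092e-01,
         1.09133173e+00],
       [ 0.00000000e+00,  0.00000000e+00,  0.00000000e+00,
         1.00000000e+00]])}
top {'camera_matrix': array([[413.76886616,   0.        , 282.76523726],
       [  0.        , 413.76886616, 216.22944367],
       [  0.        ,   0.        ,   1.        ]]), 'world_from_camera': array([[-0.02448969,  0.99090401, -0.13232343,  0.47891166],
       [-0.99947882, -0.02705355, -0.01761248, -0.01527686],
       [-0.0210321 ,  0.13182314,  0.99105011,  0.95951685],
       [ 0.        ,  0.        ,  0.        ,  1.        ]])}
{'t': 0.1, 'joint_positions': array([-7.93292920e-01,  4.07946610e-02,  8.39289326e-02, -3.74673436e-04,
       -1.61546561e+00, -3.33698036e-01]), 'dq': array([ 0.00169793, -0.00013677,  0.00185208,  0.00094661,  0.00034567,
        0.00054468]), 'joint_efforts': array([-4.72765969e-03, -3.69348085e+01,  3.48281908e+01,  6.95180297e+00,
       -4.60851268e-03, -4.10630855e-05]), 'tcp_pos': array([ 0.25771229, -0.54183446,  0.40377081]), 'tcp_rot': array([ 6.91337522e-01, -3.06407612e+00, -2.35826950e-03]), 'ft_force': array([-0.57634624, -0.26888204,  0.22261719]), 'ft_torque': array([-0.02964301, -0.00550277,  0.07445653]), 'finger_gap': 0.08585357305416315}
```

View pics/scene0.png

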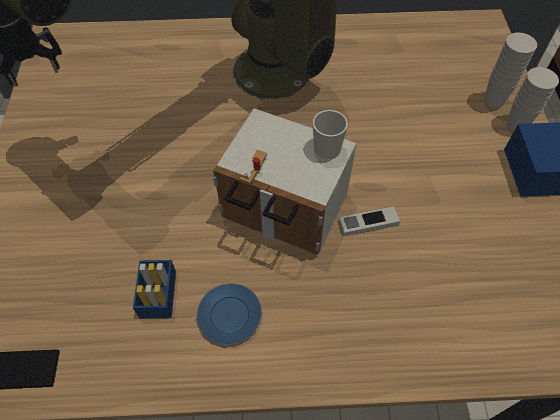

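View pics/top0.png

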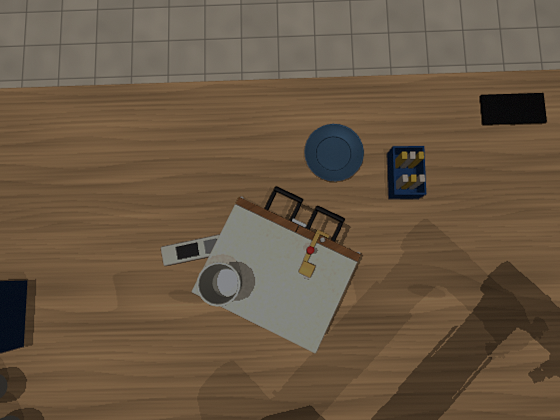

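The scene view shows the cupboard with its front facing away from the robot; the hook is at (258,162). In the top view, the front edge runs from (237,200) to (360,258). The main leaf is on the right, which is world -y.

Run:
```python
import cv2
a=cv2.imread("pics/top0.png")[175:365,180:375]
cv2.imwrite("pics/topc.png",cv2.resize(a,None,fx=3,fy=3,interpolation=cv2.INTER_CUBIC))
a=cv2.imread("pics/scene0.png")[100:260,205:405]
cv2.imwrite("pics/scc.png",cv2.resize(a,None,fx=3.5,fy=3.5,interpolation=cv2.INTER_CUBIC))
```

```text
(no output)
```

View pics/topc.png

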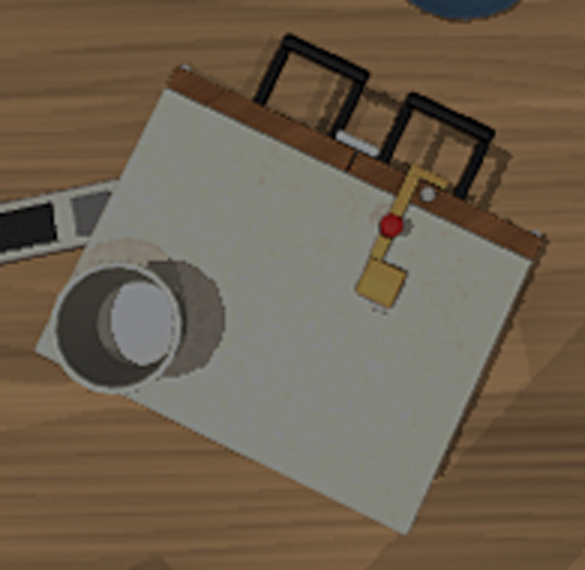

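View pics/scc.png

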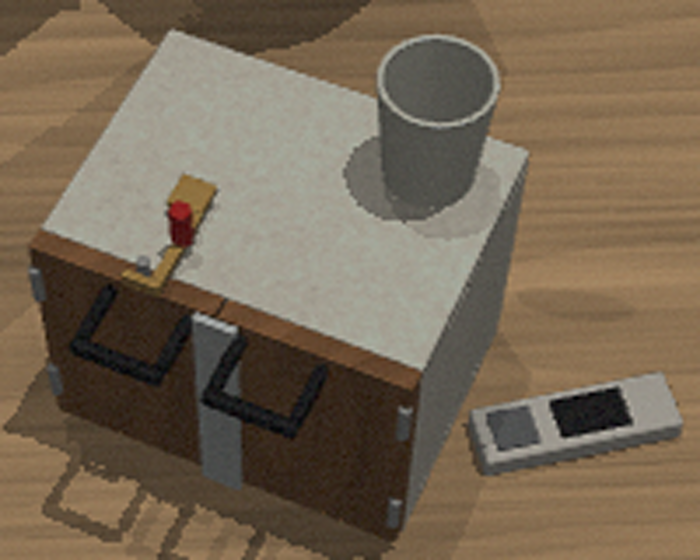

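```bash
cat > g.py <<'E'
import numpy as np
from rig import arm, optics, ticket
def proj(n,P):
    m=optics.camera_model(n);T=np.linalg.inv(m["world_from_camera"]);c=(T[:3,:3]@np.atleast_2d(P).T).T+T[:3,3]
    q=(m["camera_matrix"]@np.c_[c[:,0],-c[:,1],-c[:,2]].T).T
    return q[:,:2]/q[:,2:]
def ray(n,px,z):
    m=optics.camera_model(n);W=m["world_from_camera"];d=np.linalg.inv(m["camera_matrix"])@[px[0],px[1],1];d=W[:3,:3]@[d[0],-d[1],-d[2]]
    return W[:3,3]+d*(z-W[2,3])/d[2]
def c2w(p,P):
    c,s=np.cos(p[2]),np.sin(p[2]);P=np.atleast_2d(P)
    return np.c_[p[0]+c*P[:,0]-s*P[:,1],p[1]+s*P[:,0]+c*P[:,1],P[:,2]]
E
python3 - <<'E'
from g import *
from scipy.optimize import least_squares
t=lambda a:np.array(a)/3+[180,175]-.33; s=lambda a:np.array(a)/3.5+[205,100]-.36
R=[[-.09,-.125,.2],[.09,-.125,.2],[.09,.125,.2],[-.09,.125,.2]]
pt=t([(168,90),(37,350),(406,533),(531,262)])
Rs=[[.09,.125,.2],[-.09,.125,.2],[.09,-.125,.2]]; ps=s([(170,30),(45,228),(527,153)])
f=lambda p:np.r_[proj("top",c2w(p,R))-pt,proj("scene",c2w(p,Rs))-ps].ravel()
r=least_squares(f,[.45,0,2.7]);p=r.x;print(p,np.round(r.fun.reshape(-1,2),1));np.save("p.npy",p)
def loc(n,px,z):
    w=ray(n,px,z);d=w[:2]-p[:2];c,s_=np.cos(p[2]),np.sin(p[2]);return np.round(np.r_[c*d[0]+s_*d[1],-s_*d[0]+c*d[1]]*1e3),np.round(w*1e3)
for k,n,px,z in [("knob","top",t((391,222)),.241),("knob s","scene",s((180,208)),.241),("pivot sq","top",t((381,284)),.206),("pin","top",t((428,192)),.218),
 ("mbar a","top",t((411,98)),.193),("mbar b","top",t((490,134)),.193),("ubar a","top",t((288,40)),.193),("ubar b","top",t((366,75)),.193),
 ("cup rim","top",t((119,328)),.285),("leafcornerR","top",t((541,257)),.2),("box","top",(406,172),.09),("plate","top",(334,153),.018)]: print(k,*loc(n,px,z))
E
```

```text
[0.47067999 0.01694994 2.6687838 ] [[-1.  -1.7]
 [-1.5 -0.1]
 [ 0.3  1.1]
 [ 0.6 -0.7]
 [-0.4 -1. ]
 [-2.2 -0.1]
 [ 0.7 -1. ]]
knob [-71.  37.] [517. -48. 241.]
knob s [-69.  37.] [515. -48. 241.]
pivot sq [-37.  48.] [482. -43. 206.]
pin [-98.  50.] [535. -72. 218.]
mbar a [-149.   16.] [596. -66. 193.]
mbar b [-150.   70.] [ 572. -114.  193.]
ubar a [-150.  -69.] [635.  10. 193.]
ubar b [-150.  -15.] [612. -38. 193.]
cup rim [ 47. -71.] [461. 102. 285.]
leafcornerR [-94. 129.] [ 496. -140.  200.]
box [-318.  155.] [ 683. -266.   90.]
plate [-312.   -4.] [ 750. -122.   18.]
```

Cupboard pose fit agrees: leaf face at x=-105 mm, bars at -150, ±43. I'm moving beside the knob with the fingers shut.

>>> send_rows --pt "20 38.5 0 0 0 -4.4 1" --pt "20 38.5 0 0 0 -4.4 1" --pt "20 38.5 0 0 0 -4.4 1" --pt "20 38.5 0 0 0 -4.4 1" --pt "20 38.5 0 0 0 -4.4 1" --pt "20 38.5 0 0 0 -4.4 1" --pt "20 38.5 0 0 0 -4.4 1" --pt "20 38.5 0 0 0 -4.4 1" --pt "20 38.5 0 0 0 -4.4 1" --pt "20 38.5 0 0 0 -4.4 1" --pt "20 38.5 0 0 0 -4.4 1" --pt "20 38.5 0 0 0 -4.2 1" --newtons 60

```text
t: 1.3
tcp_pos: [0.498, -0.078, 0.4045]
tcp_rot: [-0.742, -3.053, -0.0]
ft_force: [-0.4, -0.7, -0.7]
finger_gap: 0.0001
```

>>> send_rows --pt "0 0 0 0 0 0 1" --pt "0 0 0 0 0 0 1"

```text
t: 1.5
tcp_pos: [0.4979, -0.079, 0.404]
tcp_rot: [-0.734, -3.053, 0.001]
ft_force: [-0.8, 0.3, 0.3]
finger_gap: 0.0001
```

Run:
```python
from g import *
import cv2
a=optics.snapshot("scene")[60:260,180:400]
cv2.imwrite("pics/s1.png",cv2.resize(a,None,fx=3,fy=3,interpolation=cv2.INTER_CUBIC))
s=arm.sense();p=np.load("p.npy");d=s["tcp_pos"][:2]-p[:2];c,q=np.cos(p[2]),np.sin(p[2]);print(s["tcp_pos"],s["tcp_rot"],s["finger_gap"],"cup",c*d[0]+q*d[1],-q*d[0]+c*d[1])
print(np.round(proj("scene",s["tcp_pos"]-[0,0,.173]),1)-[180,60])
```

```text
[ 0.49762583 -0.07978288  0.40435197] [-7.36176409e-01 -3.05342413e+00  4.55294666e-04] -0.0002781693880857958 cup -0.06804072155309153 0.07384969264485328
[[60.6 95.9]]
```

View pics/s1.png

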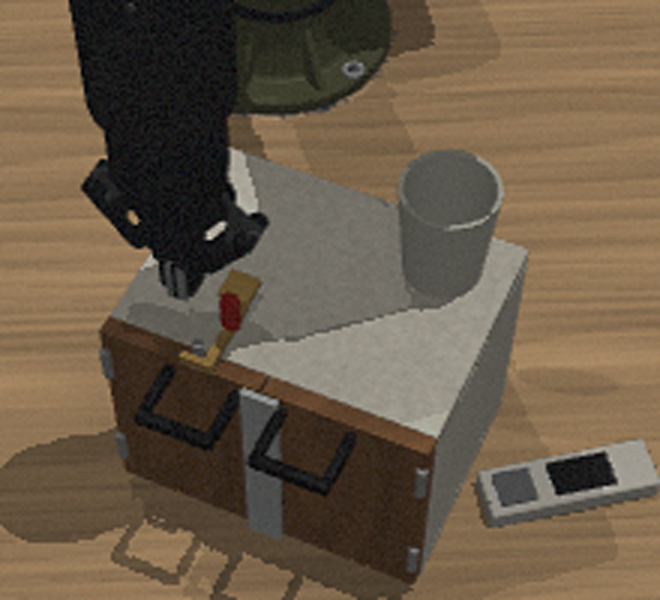

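Fingertip is at (178,292), left of the knob at (230,312) as expected. Now I'll lower and push.

>>> send_rows --pt "0 0 -8 0 0 0 1" --pt "2.2 4.2 0 0 0 0 1" --pt "2.2 4.2 0 0 0 0 1" --pt "2.2 4.2 0 0 0 0 1" --pt "2.2 4.2 0 0 0 0 1" --pt "0.9 4.9 0 0 0 0 1" --pt "0.9 4.9 0 0 0 0 1" --pt "0.9 4.9 0 0 0 0 1" --pt "0.9 4.9 0 0 0 0 1" --pt "0 0 0 0 0 0 1" --pt "0 0 0 0 0 0 1"

```text
t: 2.65
tcp_pos: [0.5097, -0.0434, 0.3962]
tcp_rot: [-0.737, -3.052, 0.002]
ft_force: [-2.5, -2.4, -1.2]
finger_gap: -0.0001
```

Run:
```python
from g import *
import cv2
a=optics.snapshot("scene")[60:260,180:400]
cv2.imwrite("pics/s2.png",cv2.resize(a,None,fx=3,fy=3,interpolation=cv2.INTER_CUBIC))
s=arm.sense();p=np.load("p.npy");d=s["tcp_pos"][:2]-p[:2];c,q=np.cos(p[2]),np.sin(p[2]);print(s["tcp_pos"],s["ft_force"],"cup",c*d[0]+q*d[1],-q*d[0]+c*d[1])
```

```text
[ 0.50981336 -0.04339683  0.39627111] [-2.37748528 -1.70203605 -0.39804981] cup -0.06232139507042392 0.0359053904472269
```

View pics/s2.png

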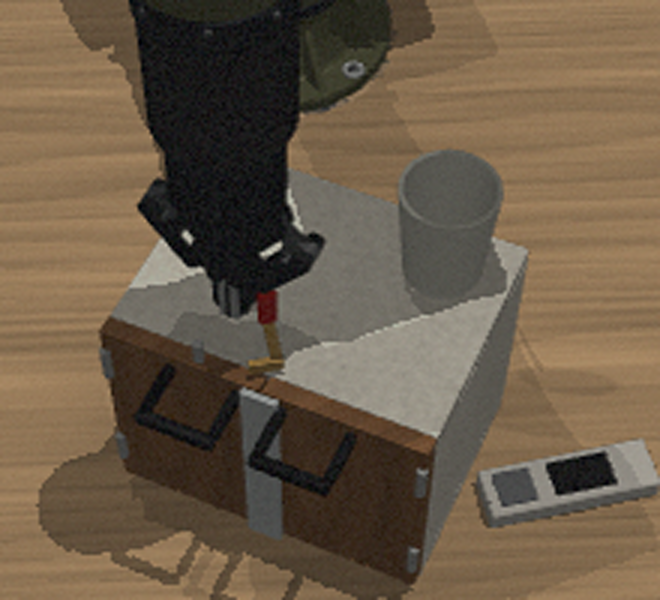

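Hook finger is at (265,365), well clear of the pin at (197,350). Next I'll go above the main handle's slot.

>>> send_rows --pt "-4 -9 0 0 0 0 1" --pt "0 0 12 0 0 0 1" --pt "19 -9 0 0 0 0 1" --pt "19 -9 0 0 0 0 1" --pt "18.5 -8.5 0 0 0 0 1" --pt "0 0 -10 0 0 0 1" --pt "0 0 -15 0 0 0 1" --pt "0 0 0 0 0 0 1"

```text
t: 3.5
tcp_pos: [0.562, -0.0786, 0.3809]
tcp_rot: [-0.737, -3.05, 0.0]
ft_force: [-0.2, -0.6, -0.5]
finger_gap: -0.0001
```

Run:
```python
from g import *
import cv2
a=optics.snapshot("top")[150:300,230:380]
cv2.imwrite("pics/t3.png",cv2.resize(a,None,fx=3.5,fy=3.5,interpolation=cv2.INTER_CUBIC))
a=optics.snapshot("scene")[100:260,180:340]
cv2.imwrite("pics/s3.png",cv2.resize(a,None,fx=3.5,fy=3.5,interpolation=cv2.INTER_CUBIC))
s=arm.sense();p=np.load("p.npy");d=s["tcp_pos"][:2]-p[:2];c,q=np.cos(p[2]),np.sin(p[2]);print(s["tcp_pos"],s["ft_force"],"cup",c*d[0]+q*d[1],-q*d[0]+c*d[1])
```

```text
[ 0.5620805  -0.07876926  0.38360871] [-0.07601876  0.6012379   0.55634016] cup -0.12496265549952845 0.0435953386127244
```

View pics/s3.png

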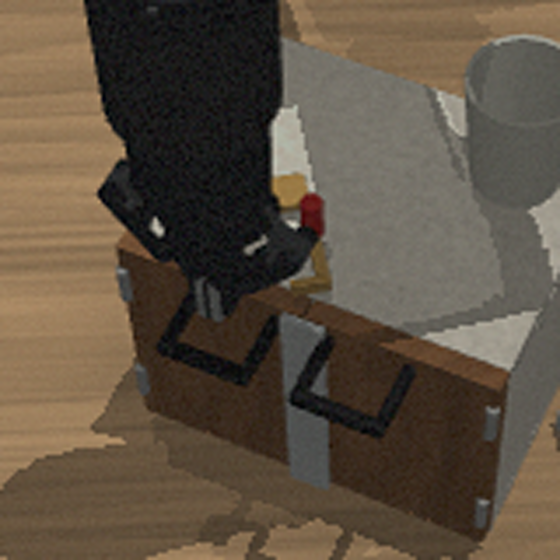

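```bash
cat > path.py <<'E'
from g import *
p=np.load("p.npy")
def pos(th,side): # finger centre, world mm; side +1 main, -1 under
    e=.011*np.cos(th)+.0145*np.sin(th); x,y=-(.0475-e),-.082
    c,s=np.cos(th),np.sin(th); X=c*x+s*y; Y=-s*x+c*y
    return c2w(p,[-.0975+X,side*(.125+Y),0])[0,:2]*1e3
if __name__=="__main__":
    for side in(1,-1):
        th=np.linspace(0,1.55,12);P=np.array([pos(a,side) for a in th])
        print(np.round(P[0],1),np.round(P[-1],1),np.hypot(*P[-1]));print(np.round(np.diff(P,axis=0),1).tolist())
E
python3 path.py
```

```text
[570.4 -82.4] [ 560. -204.] 596.0211800244155
[[5.7, -9.3], [4.7, -9.9], [3.6, -10.5], [2.4, -11.1], [1.1, -11.6], [-0.4, -11.9], [-2.0, -12.1], [-3.7, -12.0], [-5.4, -11.8], [-7.2, -11.2], [-9.0, -10.3]]
[609.6  -5.8] [702.1  73.8] 706.0200624547557
[[10.8, 0.8], [10.8, 2.0], [10.6, 3.3], [10.4, 4.6], [10.0, 5.9], [9.4, 7.3], [8.6, 8.7], [7.6, 10.0], [6.4, 11.3], [4.8, 12.4], [3.1, 13.3]]
```

>>> send_rows --pt "0 0 -13 0 0 0 1" --pt "0 0 -13 0 0 0 1" --pt "0 0 -12 0 0 0 1" --pt "0 0 0 0 0 0 1"

```text
t: 4.0
tcp_pos: [0.5621, -0.0788, 0.3427]
tcp_rot: [-0.737, -3.05, 0.001]
ft_force: [0.3, -0.2, 0.1]
finger_gap: 0.0001
```

>>> send_rows --pt "4 -2 0 0 0 0 1" --pt "4.3 -1.6 0 0 0 0 1" --pt "2.9 -4.6 0 0 0 0 1" --pt "2.8 -4.7 0 0 0 0 1" --pt "2.4 -5 0 0 0 0 1" --pt "2.3 -5 0 0 0 0 1" --pt "1.8 -5.2 0 0 0 0 1" --pt "1.8 -5.3 0 0 0 0 1" --pt "1.2 -5.5 0 0 0 0 1" --pt "1.2 -5.6 0 0 0 0 1"

```text
t: 5.0
tcp_pos: [0.5873, -0.1238, 0.3454]
tcp_rot: [-0.738, -3.053, -0.0]
ft_force: [-4.6, 2.1, 0.3]
finger_gap: -0.0003
```

>>> send_rows --pt "1.1 -11.6 0 0 0 0 1" --pt "-0.4 -11.9 0 0 0 0 1" --pt "-2 -12.1 0 0 0 0 1" --pt "-3.7 -12 0 0 0 0 1" --pt "-5.4 -11.8 0 0 0 0 1" --pt "-7.2 -11.2 0 0 0 0 1" --pt "-9 -10.3 0 0 0 0 1" --pt "0 0 0 0 0 0 1" --pt "0 0 0 0 0 0 1"

```text
t: 5.9
tcp_pos: [0.5606, -0.205, 0.3466]
tcp_rot: [0.739, 3.051, -0.001]
ft_force: [1.2, -0.2, 2.6]
finger_gap: 0.0002
```

Run:
```python
from g import *
import cv2
a=optics.snapshot("scene")[60:330,120:390]
cv2.imwrite("pics/s4.png",cv2.resize(a,None,fx=2.2,fy=2.2,interpolation=cv2.INTER_CUBIC))
s=arm.sense();print(s["tcp_pos"],s["ft_force"],s["joint_positions"])
```

```text
[ 0.56082377 -0.20480682  0.3467159 ] [-0.17379768 -0.70242958  3.91879648] [-1.43789228e-02  3.23040532e-02 -2.89016320e-02  1.28311875e-03
 -1.50721747e+00 -2.03122161e+00]
```

View pics/s4.png

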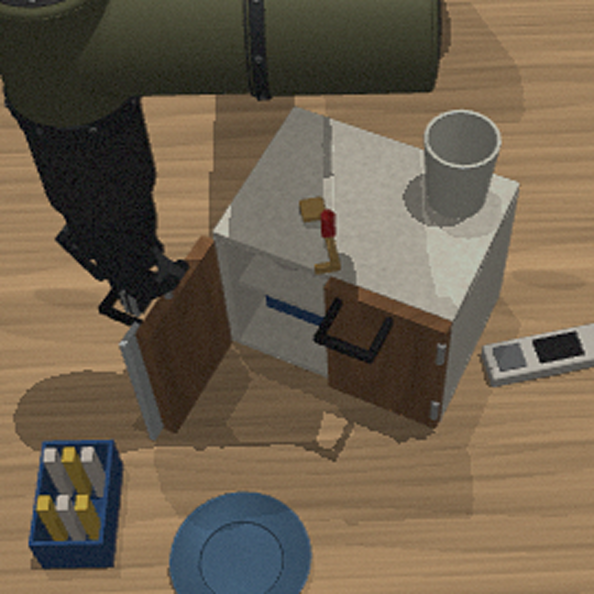

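Main leaf stands about square (free edge at (140,390)), and the covered leaf is still shut. Lifting out and over to the under handle.

>>> send_rows --pt "0 0 25 0 0 0 1" --pt "0 0 25 0 0 0 1" --pt "0 0 25 0 0 0 1" --pt "5.1 25.4 0 0 0 0 1" --pt "5.1 25.4 0 0 0 0 1" --pt "5.1 25.4 0 0 0 0 1" --pt "5.1 25.4 0 0 0 0 1" --pt "5.1 25.4 0 0 0 0 1" --pt "5.1 25.4 0 0 0 0 1" --pt "5.1 25.4 0 0 0 0 1" --pt "5.1 25.4 0 0 0 0 1"

```text
t: 7.05
tcp_pos: [0.6017, 0.0003, 0.4205]
tcp_rot: [0.737, 3.054, -0.0]
ft_force: [-0.0, 0.4, -0.4]
finger_gap: -0.0001
```

>>> send_rows --pt "0 0 -20 0 0 0 1" --pt "0 0 -15 0 0 0 1" --pt "0 0 0 0 0 0 1"

```text
t: 7.35
tcp_pos: [0.6012, -0.001, 0.3823]
tcp_rot: [-0.737, -3.049, 0.003]
ft_force: [0.5, 0.7, -0.7]
finger_gap: 0.0004
```

Run:
```python
from g import *
import cv2
a=optics.snapshot("scene")[100:260,180:340]
cv2.imwrite("pics/s5.png",cv2.resize(a,None,fx=3,fy=3,interpolation=cv2.INTER_CUBIC))
s=arm.sense();print(s["tcp_pos"],s["ft_force"])
```

```text
[ 0.60134521 -0.00136531  0.38415843] [-0.0629979  -0.43944823 -1.18974763]
```

View pics/s5.png

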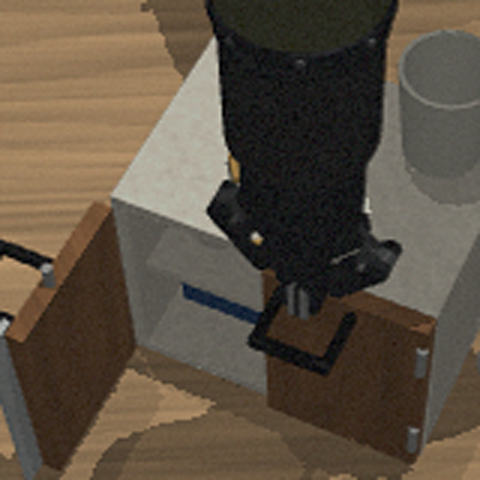

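Fingertip (300,305) is centred in the slot. Lower and pull.

>>> send_rows --pt "0 0 -13 0 0 0 1" --pt "0 0 -13 0 0 0 1" --pt "0 0 -13 0 0 0 1" --pt "0 0 0 0 0 0 1"

```text
t: 7.8
tcp_pos: [0.601, -0.0013, 0.3435]
tcp_rot: [-0.738, -3.05, 0.002]
ft_force: [-0.6, 0.2, -0.7]
finger_gap: 0.0
```

>>> send_rows --pt "4.1 -2.2 0 0 0 0 1" --pt "4.1 -2.2 0 0 0 0 1" --pt "5.4 0.4 0 0 0 0 1" --pt "5.4 0.4 0 0 0 0 1" --pt "5.4 1 0 0 0 0 1" --pt "5.4 1 0 0 0 0 1" --pt "5.3 1.6 0 0 0 0 1" --pt "5.3 1.7 0 0 0 0 1" --pt "5.2 2.3 0 0 0 0 1" --pt "5.2 2.3 0 0 0 0 1"

```text
t: 8.8
tcp_pos: [0.6526, 0.0054, 0.3464]
tcp_rot: [-0.738, -3.053, 0.0]
ft_force: [-3.4, 2.9, 0.8]
finger_gap: -0.0001
```

>>> send_rows --pt "10 5.9 0 0 0 0 1" --pt "9.4 7.3 0 0 0 0 1" --pt "8.6 8.7 0 0 0 0 1" --pt "7.6 10 0 0 0 0 1" --pt "6.4 11.3 0 0 0 0 1" --pt "4.8 12.4 0 0 0 0 1" --pt "3.1 13.3 0 0 0 0 1" --pt "0 0 0 0 0 0 1" --pt "0 0 0 0 0 0 1"

```text
t: 9.7
tcp_pos: [0.7025, 0.0741, 0.3467]
tcp_rot: [0.737, 3.053, 0.0]
ft_force: [-0.6, -0.5, -0.1]
finger_gap: -0.0002
```

>>> send_rows --pt "0 0 20 0 0 0 1" --pt "0 0 20 0 0 0 1" --pt "0 0 20 0 0 0 1" --pt "0 0 20 0 0 0 1" --pt "-20 40 5 0 0 0 1" --pt "-20 40 5 0 0 0 1" --pt "-20 40 5 0 0 0 1" --pt "-20 40 5 0 0 0 1" --pt "0 0 0 0 0 0 1" --pt "0 0 0 0 0 0 1"

```text
t: 10.7
tcp_pos: [0.6218, 0.2345, 0.4474]
tcp_rot: [0.735, 3.053, 0.002]
ft_force: [-0.2, -0.3, -0.4]
finger_gap: 0.0001
```

Run:
```python
from g import *
import cv2
a=optics.snapshot("top")
cv2.imwrite("pics/t6.png",cv2.resize(a[80:360,130:440],None,fx=2.1,fy=2.1,interpolation=cv2.INTER_CUBIC))
s=arm.sense();print(s["tcp_pos"],s["ft_force"])
```

```text
[0.62224653 0.23357885 0.44705293] [-0.01309711 -0.74642386  0.1196938 ]
```

View pics/t6.png

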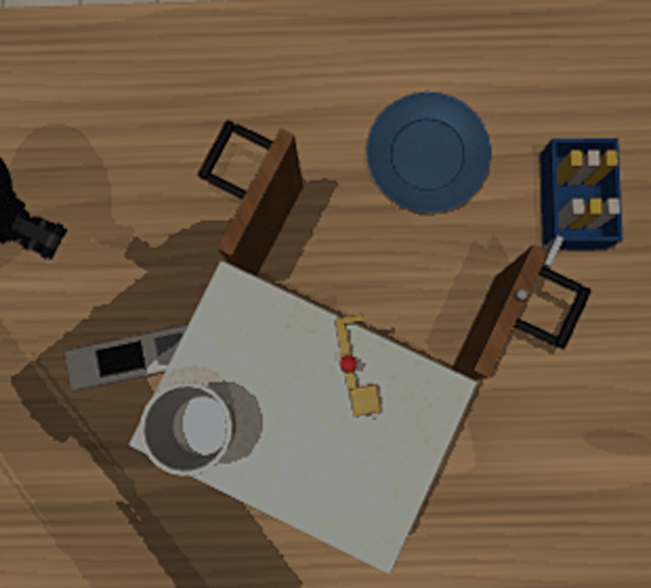

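Both leaves stand open: main about 93° with its edge from (477,375) to (545,248), covered about 84° from (220,250) to (290,130). The plate, box, tumbler and remote are unmoved, and the gripper at (40,235) is clear.

```bash
python3 -c "
from rig import ticket
print(ticket.close_job())"
```

```text
the job is handed in; nothing more can be done
None
```

The cupboard is open and the job is handed in at about 10.8 s of robot time, though no verdict was reported.

With the fingers shut, I pushed the hook's knob sideways until the hook was well clear of the pin. I then pulled the main leaf open by its handle from behind the bar, and did the same with the covered leaf.

- **Leaves:** the last top view shows the main leaf at about 93° and the covered leaf at about 84°. Both are past the 72° needed.
- **Order:** pictures between steps showed both leaves shut after the hook was off. They also showed the covered leaf still shut once the main one was open.
- **Objects:** the plate and box are at the same pixels as at the start. The tumbler and remote look unmoved, judged by eye.
- **Forces:** every reading I took was about 5 N or less, and the gripper ended clear of everything.

No check failed or disagreed.

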